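# Press the die slide under the leaf spring

### The arm

A 6-joint arm with a two-finger parallel gripper is mounted at the origin on the work surface. World frame = base frame: x ahead of the robot, y to its left, z up, the work surface at z = 0. Lengths are in m, angles in degrees, forces in N, time in s.
With the tool pointing down it reaches from about 0.4 to 0.825 m from the base axis. Payload 7 kg.
Tool frame: the origin (TCP) lies at the centre of the arm's flange, where the gripper is bolted on; the fingertips stand 178 mm ahead of it and the grasp point (between the pads) lies 159 mm ahead of it (ctrl.hold_point_z is the distance from the TCP to the grasp point, in m); z points along the fingers, y is the line along which they close (so a half turn about z gives the same grasp; the last joint's range is limited). The gripper opens to 88 mm and grips with 3 to 60 N. Pads are 19 mm wide; open, the fingers measure 130 mm over their backs; the gripper's body (78 mm by 193 mm) begins 47 mm behind the grasp point.
Start: joints at [80.392, 20.546, 0.682, 0, -70.136, -16.507], TCP at [0.297, 0.606, 0.405] pointing down, gripper open.
Joint ranges: [-176.03, 176.03], [-82.01, 121.73], [-58.28, 71.71], [-173.87, 95.51], [-174.79, -0.11], [-173.66, 173.66]. Speed limits (degrees/s): [136.94, 136.94, 172.46, 180, 180, 180].

### API

Orientations are given as [roll, pitch, yaw] about the fixed x, y, z axes, in that order (R = Rz(yaw) Ry(pitch) Rx(roll)).
In Python, from plant import ctrl gives the robot as it stands.
- The arm moves only by the shell command python3 -m inch 'ROWS'. ROWS is JSON, one flat list of numbers, 7 for each row, row after row: the closure, from 0 (fully open) to 1 (shut), then the shift along the tool's x, y, z in mm, then the turn, a rotation vector about the tool's x, y, z in degrees. In form: [hand, x, y, z, wx, wy, wz, hand, x, y, z, wx, wy, wz, ...]. A call has 1 to 5 rows; each row is the pose to reach, as a shift and turn from the pose commanded when the call began, along the tool's axes at that moment; what a row does not reach only later rows make up. A row lasts 1/10 s, in which the tool goes at most 50 mm and 8.59 degrees, less where a joint would pass 70% of its speed; a pose out of reach is approached as far as the arm can. A call with a gripper value outside its range is refused whole. The fingers move at their own pace and stop on an object; the grip force is fixed at half the most. Time passes only in rows, so rows that repeat a pose let the fingers close. It gives the time, the measured TCP pose, the force, the opening and the grip force at its end, in the units of the state.
- ctrl.get_obs(): the state, without advancing time (a new reading comes with each control period).
- ctrl.snapshot(name): name is "side" or "top"; returns a dict with "frame" (420x560x3 uint8, red, green, blue), "K" (3x3 intrinsics, pixels), "R" (3x3) and "t" (3): a world point X has camera coordinates R X + t. Camera axes: x right, y down, z forward; pixel columns grow to the right and rows downward; lengths in m; the calibration is good to about 2 mm. A picture is of the moment at which its call begins. There is no depth.
- ctrl.close_job(): hands the job in; it is judged then, once.
Trained networks look in a picture, given as the dict that the camera call returned (one of the last four; its "shot" number tells which), for a name from the list of things; names that differ only in an ending like _2 or _b are one class to them, and where a whole thing is asked for, a point or a joint stands for the part that bears it (a point fixed in the world has none). Each returns a list of dicts, best first, with "p" (0 to 1); they miss things now and then, are a little off and sometimes report something else, mostly with a low value. They report only what shows in the picture. A call takes as long as a camera call. They do not tell look-alikes from the thing itself.
- ctrl.recognise(picture, thing): "location" ([x, y, z] in m, in world coordinates, good to about 4 mm: the middle of the surface that is visible of it).
- ctrl.trace(picture, thing): "pixels" (420x560 bool, what is visible of it).
- ctrl.mark_of(picture, thing): "location" ([x, y, z] in m, in world coordinates, good to about 4 mm: a listed point, or the origin of a listed thing).
The state is a dict: "clock": time; "joint_pos": joint angles; "qvel": joint speeds; "tau": joint torques, N m; "tool_pos": TCP position; "orientation": TCP orientation; "force": force on the tool from outside, world axes, zero at the start; "moment": the same for the moment, N m; "opening": finger opening in m; "gripper_force": force on a finger pad.
Only numpy, scipy, OpenCV 4.12 (cv2) and the standard library are available. Lean on these libraries where they do the work, as an engineer would, in place of code of your own. Each camera call takes 0.05 s, during which the arm holds its last target. There are 200 camera calls.

### The job

Load the stamping fixture: with a fingertip, press the ribbed aluminium slide hard down by its thumb rest so that the sprung bed sinks and, keeping it pressed, push it along the channel under the leaf spring until its nose meets the end stop. Then let go and leave it there, held by the spring. Only press and push the slide, never lift it, do not pry the spring up, and leave the other things where they are.

Things in the scene. Friction and masses are not known exactly. Their poses are not given: they have to be found in the camera images.
- fixture: Fixed stamping fixture of steel, 240 long (its x), 95 wide, 73 tall. Origin: centre of its underside, on the table; x is the direction in which the slide is pushed home, y left, z up. An open channel 63 wide runs along x at y = 0 from x = -120 to the end stop's face at x = +82; its side rails are 36 high, the stop block 47. Two ears and a pin behind it (x = 107) carry the leaf spring.
- bed (a joint): Sprung steel floor of the channel (200 x 61 mm), moving straight down: 0 = up, its top 30 mm above the table; 0.008 = fully down (top 22 mm above the table). A spring pushes it up: about 7.5 N to start it moving, 13.5 N at the bottom, of which the resting slide carries 2 to 4 N. Metres.
- leaf (a joint): Leaf spring over the channel: 0 = at rest, grows in rad as its free end is lifted (limit 0.35). A strip 26 wide from the pin at fixture x = 107, z = 62, sloping towards -x to a turned-down lip at x = 42, whose lower edge rests 34.5 mm above the table. About 3.4 N lifts the lip, 0.3 N more for each mm.
- fixture_lip (a point): Middle of the lower edge of the leaf spring's turned-down lip, at rest (fixed to the fixture).
- fixture_stop (a point): Foot of the end stop's face at the raised bed's top: the slide's nose touches this face when home (fixed to the fixture).
- slide: Loose aluminium die slide, 0.2 to 0.4 kg, 120 long (x) x 60 wide x 14 thick, lying in the channel on the bed. Origin: centre of its underside; x points to the nose, along the fixture's x. x -60 to -20 is a flat grooved thumb rest; then a rib 52 wide; from x = 4 a flat top with a brass inset. Oiled underside (friction about 0.14). Home: origin at fixture x = 22; it starts 48 to 70 mm short of that.
- slide_rest (a point): Centre of the thumb rest's top face (slide x = -40, 14 above the underside, so 44 above the table with the bed up). The rest ends at slide x = -20, where the rib rises steeply to 24 above the underside, something to push against; the rib slopes down again to x = +4.
- slide_nose (a point): Foot of the slide's nose face (slide x = +60, y = 0, z = 0). The face is upright to 9 above the underside, then bevelled back to the top (14) at x = +46. With the bed up it runs square into the lip; with the slide pressed down 6 mm or more the bevel goes under the lip and lifts it.
- wax_tin: Bystander: round metal tin, 71 diameter, 30 high. Origin: centre of the underside.
- heel_block: Bystander: wooden D-shaped heel block, 68 x 62, 32 high. Origin: centre of the underside.
- spare_plate: Bystander: steel plate 100 x 45 x 12 with a brass pad on it (16 high in all), no rib. Origin: centre of the underside.
- shoe_last: Bystander: grey shoe last, 255 long, 100 high. Origin: on the underside, mid-length.
- shoe_left: Bystander: dark brown shoe, 266 long, 75 high. Origin: on the underside, mid-length.
- shoe_right: Bystander: dark brown shoe, the other of the pair. Origin: on the underside, mid-length.
- hammer: Bystander: hammer lying on the table. Origin: on the underside.
- cement_can: Bystander: closed can, 76 diameter, 115 high. Origin: centre of the underside.
Things that resemble listed ones, but are neither listed nor needed, are in the scene too. Leave any green look-alike of the slide alone.

How it is judged:
By the outcome, as a careful person would: the job done as asked, in the order asked, and still so for the second after the job is handed in, with the robot touching nothing.
It also fails if it takes over 48 s, if anything falls off the work surface, if the arm or the gripper's body presses on something with over 40 N, if the wrist force passes 120 N, or if a joint passes its speed limit or range.

## Working session

There is one attempt and no reset: what is moved stays moved. The work goes in short steps, Python scripts to look and compute and a shell command to move; the robot and the scene stay as the last step left them, time stands still between calls to the robot, and variables do not carry over. Pictures are saved under pics/ and viewed, at most 10 in all, crops included, and the job is handed in when it is done.

```bash
mkdir -p pics; ls
python3 - <<'E'
from plant import ctrl
import cv2,numpy as np
o=ctrl.get_obs();print(o['clock'],o['tool_pos'],o['orientation'],o['force'],o['opening'])
for n in("top","side"):
    s=ctrl.snapshot(n);cv2.imwrite(f'pics/{n}1.png',s['frame'][:,:,::-1])
    for t in("slide_rest","slide_nose","fixture_lip","fixture_stop","fixture","slide"):
        print(n,t,[(np.round(d['location'],4).tolist(),round(d['p'],2)) for d in ctrl.mark_of(s,t)][:3])
E
```

```text
pics
0.0 [0.29702675 0.60590489 0.40373681] [ 1.79906882e+02 -7.71168868e-03 -2.61229299e+01] [-0.08578955 -0.1127906   0.29743546] 0.08785414205364703
top slide_rest [([0.7038, -0.3263, 0.0131], 0.96), ([0.6221, 0.1693, 0.0119], 0.9), ([0.5161, -0.0994, 0.0322], 0.74)]
top slide_nose [([0.265, -0.1624, -0.0004], 0.91), ([0.6075, -0.3453, 0.0002], 0.76), ([0.5692, -0.0684, 0.0327], 0.59)]
top fixture_lip [([0.5932, -0.0525, 0.0351], 0.61), ([0.5193, -0.0997, 0.0321], 0.59)]
top fixture_stop [([0.6242, -0.035, 0.0308], 0.94), ([0.506, 0.4985, -0.0001], 0.26)]
top fixture [([0.5799, -0.5004, -0.0004], 0.73), ([0.5533, -0.0758, -0.0001], 0.58)]
top slide [([0.6194, 0.1281, 0.0005], 0.94), ([0.5196, -0.0968, 0.0299], 0.9), ([0.3182, -0.1312, -0.0002], 0.56)]
side slide_rest [([0.4866, -0.1209, 0.0435], 0.95), ([0.3516, -0.1117, 0.0116], 0.78), ([0.7025, -0.3264, 0.0189], 0.67)]
side slide_nose [([0.5679, -0.0683, 0.0288], 0.89), ([0.2714, -0.1606, 0.0023], 0.83), ([0.6262, 0.0694, -0.0004], 0.74)]
side fixture_lip [([0.5896, -0.0582, 0.0344], 0.95), ([0.5767, -0.1958, -0.0016], 0.48)]
side fixture_stop [([0.6265, -0.0313, 0.0275], 0.65), ([0.5089, 0.5051, 0.0025], 0.21)]
side fixture [([0.5559, -0.0772, 0.0014], 0.85)]
side slide [([0.5203, -0.0971, 0.0295], 0.87), ([0.6662, -0.3352, 0.001], 0.82), ([0.6217, 0.1319, 0.0024], 0.8)]
```

View pics/top1.png

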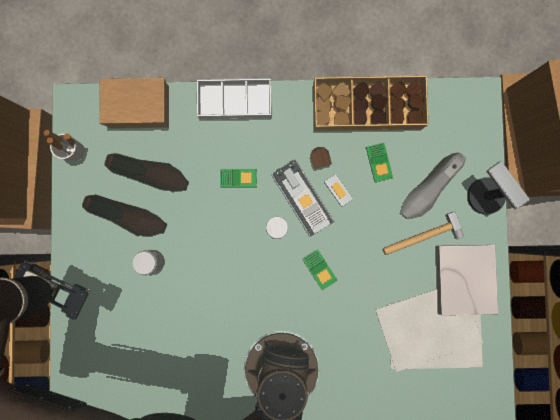

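View pics/side1.png

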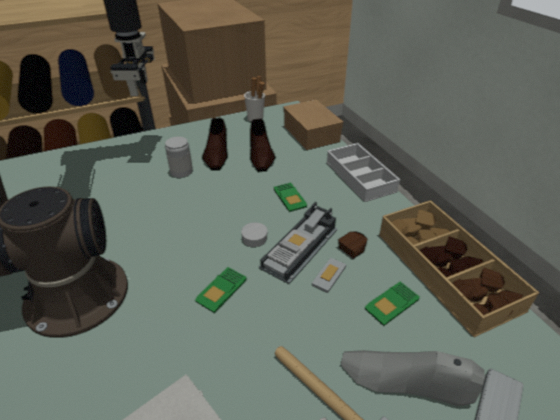

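The slide, with its silver ribbed rest, lies in the fixture. In the top picture the fixture runs from (317,230) at the open end to (285,165) at the spring end. The other slides in view are green look-alikes.

```bash
cat > h.py <<'E'
import numpy as np
from scipy.spatial.transform import Rotation as Ro
from plant import ctrl
A=np.radians(32.3); C=np.array([.5553,-.0767]); U=np.array([np.cos(A),np.sin(A)]); V=np.array([-U[1],U[0]])
def fx(p): p=np.array(p)[:2]-C; return np.round([1e3*p@U,1e3*p@V],1)
def go(x,y,tipz,yaw=np.degrees(A)+180):
    o=ctrl.get_obs(); R=Ro.from_euler('xyz',o['orientation'],degrees=True)
    t=np.r_[C+U*x/1e3+V*y/1e3,tipz/1e3+.178]
    T=Ro.from_euler('xyz',[180,0,yaw],degrees=True)
    print('shift',np.round(R.inv().apply(t-o['tool_pos'])*1e3,1),'turn',np.round(np.degrees((R.inv()*T).as_rotvec()),2),
      'F',np.round(o['force'],1),'fx',fx(o['tool_pos']),'tipz',round(1e3*o['tool_pos'][2]-178,1),'t',o['clock'])
E
python3 - <<'E'
from h import *
go(-80,0,90)
go(-80,0,220)
for p in [(.4866,-.1209),(.5679,-.0683),(.5692,-.0684),(.5896,-.0582),(.5932,-.0525),(.6265,-.0313),(.6242,-.035),(.5203,-.0971)]: print(fx(p))
E
```

```text
shift [490.5 567.6 136.7] turn [  0.     0.   121.59] F [-0.4  0.9  0.2] fx [146.6 715.1] tipz 226.7 t 0.7
shift [490.5 567.6   6.7] turn [  0.     0.   121.59] F [-0.4  0.9  0.2] fx [146.6 715.1] tipz 226.7 t 0.7
[-81.7  -0.7]
[15.1  0.4]
[16.2 -0.4]
[38.9 -2.7]
[45.   0.2]
[84.4  0.3]
[80.5 -1.6]
[-40.5   1.5]
```

```bash
python3 -m inch '[1,33,38,0,0,0,8, 1,65,76,0,0,0,16, 1,98,114,0,0,0,24, 1,131,152,0,0,0,32, 1,163,190,0,0,0,40]'; python3 -c "
from h import *
go(-80,0,220)"
```

```text
clock: 1.2
tool_pos: [0.3599, 0.3621, 0.4049]
orientation: [-180.0, 0.0, -66.4]
force: [0.7, 0.5, 0.5]
opening: 0.053
gripper_force: 0.0
shift [492.4  75.5   6.7] turn [-1.000e-02  4.000e-02  8.128e+01] F [0.7 0.5 0.5] fx [ 69.3 475.3] tipz 226.9 t 1.2
```

```bash
python3 -m inch '[1,48,8,0,0,0,8, 1,96,15,0,0,0,16, 1,144,22,0,0,0,24, 1,192,30,0,0,0,32, 1,240,38,0,0,0,40]'; python3 -c "
from h import *
go(-80,0,220)"
```

```text
clock: 1.7
tool_pos: [0.4221, 0.1273, 0.4052]
orientation: [-180.0, 0.1, -106.4]
force: [1.3, 0.1, -0.3]
opening: 0.013
gripper_force: 0.0
shift [ 218.1 -132.6    7.1] turn [-2.000e-02  8.000e-02  4.129e+01] F [ 1.3  0.1 -0.3] fx [ -3.6 243.6] tipz 227.2 t 1.7
```

```bash
python3 -m inch '[1,40,-25,0,0,0,8, 1,80,-50,0,0,0,16, 1,120,-74,0,0,0,24, 1,160,-98,0,0,0,32, 1,200,-121,0,0,0,40]'; python3 -c "
from h import *
go(-80,0,70)"
```

```text
clock: 2.2
tool_pos: [0.483, -0.0985, 0.4052]
orientation: [-180.0, 0.1, -146.4]
force: [1.5, 1.0, 0.5]
opening: 0.0002
gripper_force: 0.0
shift [  7.8 -19.9 157.2] turn [-0.03  0.06  1.26] F [1.5 1.  0.5] fx [-72.8  20.2] tipz 227.2 t 2.2
```

```bash
python3 -m inch '[1,8,-20,35,0,0,1.3, 1,8,-20,75,0,0,1.3, 1,8,-20,115,0,0,1.3, 1,8,-20,147,0,0,1.3, 1,8,-20,157,0,0,1.3]'
python3 - <<'E'
from h import *
import cv2
go(-80,0,70)
for n in("side","top"):
    s=ctrl.snapshot(n)
    P=lambda x,y,z:(lambda c:tuple((c[:2]/c[2]).tolist()))(s['K']@(s['R']@np.r_[C+U*x/1e3+V*y/1e3,z/1e3]+s['t']))
    for t in("slide_rest","slide_nose","fixture_lip","fixture_stop"):
        print(n,t,[(fx(d['location']),round(1e3*d['location'][2]),round(d['p'],2)) for d in ctrl.mark_of(s,t) if np.hypot(*fx(d['location']))<130])
    u,v=map(int,P(-20,0,40)); im=s['frame'][max(0,v-75):v+75,u-100:u+100,::-1]
    cv2.imwrite(f'pics/{n}2.png',cv2.resize(im,None,fx=4,fy=4,interpolation=cv2.INTER_CUBIC))
    print(u-100,max(0,v-75),'tip',P(*fx(ctrl.get_obs()['tool_pos']),70))
E
```

```text
clock: 2.7
tool_pos: [0.4862, -0.1179, 0.2448]
orientation: [179.9, -0.3, -147.5]
force: [-0.0, -0.5, -0.1]
opening: 0.0007
gripper_force: 0.0
shift [-0.4 -2.1 -3.2] turn [ 0.14 -0.25  0.24] F [-0.  -0.5 -0.1] fx [-80.4   2.2] tipz 66.8 t 2.7
side slide_rest [(array([-78.3,   1.8]), 45, 0.74)]
side slide_nose [(array([-81.1,   0.9]), 45, 0.72), (array([13.8, -4.6]), 28, 0.66)]
side fixture_lip [(array([39.5, -0.2]), 38, 0.93)]
side fixture_stop [(array([84.7,  1.6]), 31, 0.96)]
196 166 tip (283.38812151223044, 245.90712141280233)
top slide_rest [(array([ -44.6, -111.5]), 1, 0.73)]
top slide_nose [(array([17.5, -3. ]), 30, 0.64)]
top fixture_lip [(array([45. , -0.5]), 38, 0.7)]
top fixture_stop [(array([80. , -4.6]), 30, 0.98)]
205 126 tip (315.7662870986122, 216.28563411871102)
```

View pics/side2.png

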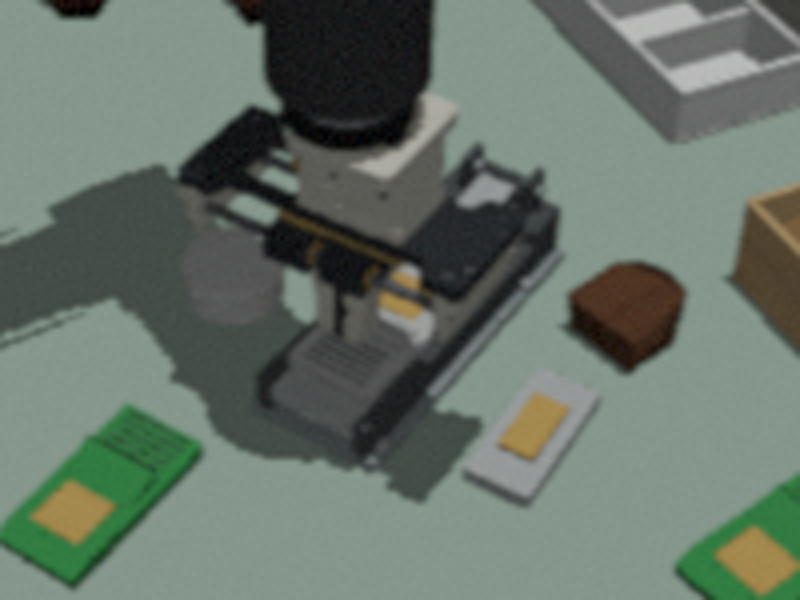

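View pics/top2.png

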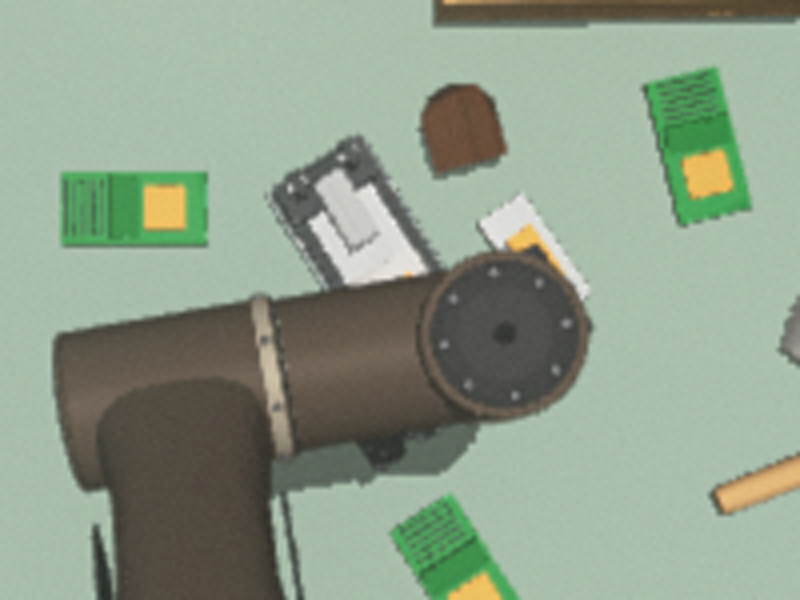

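The side picture shows the closed fingers over the grooved thumb rest, near (345,330) in the crop. The nose is clear of the lip. The top view of the rest is hidden by the arm. Next is the descent.

```bash
python3 -m inch '[1,0,0,5,0,0,0, 1,0,0,10,0,0,0, 1,0,0,15,0,0,0, 1,0,0,20,0,0,0, 1,0,0,20,0,0,0]'; python3 -c "
from h import *
go(-78,0,34)"
```

```text
clock: 3.7
tool_pos: [0.4871, -0.1176, 0.2266]
orientation: [180.0, -0.1, -147.4]
force: [0.1, -0.1, 1.0]
opening: 0.0007
gripper_force: 0.0
shift [-1.5 -1.9 14.6] turn [ 0.05 -0.1   0.28] F [ 0.1 -0.1  1. ] fx [-79.5   1.9] tipz 48.6 t 3.7
```

```bash
python3 -m inch '[1,0,-1,2,0,0,0, 1,0,-2,4,0,0,0, 1,0,-2,6,0,0,0, 1,0,-2,8,0,0,0, 1,0,-2,8,0,0,0]'; python3 -c "
from h import *
go(-78,0,34)"
```

```text
clock: 4.2
tool_pos: [0.4887, -0.1193, 0.2199]
orientation: [-180.0, 0.0, -147.4]
force: [-2.2, -0.5, 5.4]
opening: 0.0004
gripper_force: 2.9
shift [-1.1  0.5  7.9] turn [-0.03  0.01  0.3 ] F [-2.2 -0.5  5.4] fx [-79.1  -0.5] tipz 41.9 t 4.2
```

```bash
python3 -m inch '[1,0,0,2,0,0,0, 1,0,0,4,0,0,0, 1,0,0,6,0,0,0, 1,0,0,8,0,0,0, 1,0,0,8,0,0,0]'; python3 -c "
from h import *
go(-78,0,34)"
```

```text
clock: 4.7
tool_pos: [0.4887, -0.1193, 0.214]
orientation: [-179.9, 0.0, -147.3]
force: [-9.3, 3.0, 30.9]
opening: 0.0002
gripper_force: 15.2
shift [-1.1  0.4  2. ] turn [-0.06  0.03  0.35] F [-9.3  3.  30.9] fx [-79.1  -0.4] tipz 36.0 t 4.7
```

```bash
python3 -m inch '[1,-4,0,0,0,0,0, 1,-8,0,0,0,0,0, 1,-12,0,0,0,0,0, 1,-16,0,0,0,0,0, 1,-20,0,0,0,0,0]'
python3 - <<'E'
from h import *
go(-78,0,34)
s=ctrl.snapshot("side")
for t in("slide_rest","slide_nose","slide"): print(t,[(fx(d['location']),round(1e3*d['location'][2]),round(d['p'],2)) for d in ctrl.mark_of(s,t) if np.hypot(*fx(d['location']))<130])
E
```

```text
clock: 5.2
tool_pos: [0.5052, -0.1095, 0.2142]
orientation: [-179.9, -0.1, -147.3]
force: [-8.3, -6.2, 29.3]
opening: 0.0006
gripper_force: 14.8
shift [18.1  1.   2.2] turn [-0.1  -0.06  0.35] F [-8.3 -6.2 29.3] fx [-59.9  -0.9] tipz 36.2 t 5.2
slide_rest [(array([-62.1,  -1.2]), 35, 0.52), (array([-36.1, 124.2]), 0, 0.28)]
slide_nose []
slide [(array([-24.6,  -0.7]), 22, 0.75)]
```

```bash
python3 -m inch '[1,-4,0,0,0,0,0, 1,-8,0,0,0,0,0, 1,-12,0,0,0,0,0, 1,-16,0,0,0,0,0, 1,-20,0,0,0,0,0]'
python3 - <<'E'
from h import *
go(-78,0,34)
s=ctrl.snapshot("side")
for t in("slide_rest","slide_nose","slide"): print(t,[(fx(d['location']),round(1e3*d['location'][2]),round(d['p'],2)) for d in ctrl.mark_of(s,t) if np.hypot(*fx(d['location']))<130])
E
```

```text
clock: 5.9
tool_pos: [0.5199, -0.0999, 0.214]
orientation: [-180.0, -0.4, -147.4]
force: [-17.7, -12.1, 39.9]
opening: 0.0
gripper_force: 20.4
shift [35.6  0.9  2.3] turn [-0.   -0.43  0.33] F [-17.7 -12.1  39.9] fx [-42.4  -0.7] tipz 36.0 t 5.9
slide_rest [(array([-42.3,  -0.9]), 37, 0.9), (array([-36.6, 123.1]), 0, 0.15)]
slide_nose [(array([50.2, -3.6]), 21, 0.89), (array([ -49., -113.]), 0, 0.22)]
slide [(array([-8.3,  1.2]), 20, 0.62)]
```

```bash
python3 -m inch '[1,-4,0,-0.6,0,0,0, 1,-8,0,-0.6,0,0,0, 1,-12,0,-0.6,0,0,0, 1,-15,0,-0.6,0,0,0, 1,-15,0,-0.6,0,0,0]'
python3 - <<'E'
from h import *
go(-78,0,34)
s=ctrl.snapshot("side")
for t in("slide_rest","slide_nose","slide"): print(t,[(fx(d['location']),round(1e3*d['location'][2]),round(d['p'],2)) for d in ctrl.mark_of(s,t) if np.hypot(*fx(d['location']))<130])
E
```

```text
clock: 6.6
tool_pos: [0.5338, -0.0909, 0.2142]
orientation: [-180.0, -0.2, -147.4]
force: [-10.1, -6.1, 27.7]
opening: 0.0002
gripper_force: 13.4
shift [52.2  0.8  2.4] turn [-0.03 -0.2   0.32] F [-10.1  -6.1  27.7] fx [-25.8  -0.5] tipz 36.2 t 6.6
slide_rest [(array([-29.5,  -0.3]), 36, 0.69)]
slide_nose []
slide [(array([8.8, 2. ]), 20, 0.88)]
```

```bash
python3 -m inch '[1,-3,0,0,0,0,0, 1,-6,0,0,0,0,0, 1,-8,0,0,0,0,0, 1,-10,0,0,0,0,0, 1,-10,0,0,0,0,0]'
python3 - <<'E'
from h import *
go(-78,0,34)
s=ctrl.snapshot("side")
for t in("slide_rest","slide_nose","slide"): print(t,[(fx(d['location']),round(1e3*d['location'][2]),round(d['p'],2)) for d in ctrl.mark_of(s,t) if np.hypot(*fx(d['location']))<130])
E
```

```text
clock: 7.3
tool_pos: [0.542, -0.0857, 0.2142]
orientation: [-180.0, -0.2, -147.4]
force: [-10.7, -6.9, 26.8]
opening: 0.0005
gripper_force: 13.4
shift [62.   0.8  2.4] turn [-0.03 -0.22  0.32] F [-10.7  -6.9  26.8] fx [-16.   -0.5] tipz 36.2 t 7.3
slide_rest [(array([-17.5,   3.5]), 38, 0.88), (array([38.4, -1.7]), 37, 0.33)]
slide_nose [(array([77.9,  0.6]), 22, 0.77), (array([-1.3, -1.1]), 3, 0.74)]
slide [(array([19.5, -1.9]), 22, 0.65), (array([-20. ,  -0.2]), 37, 0.25)]
```

```bash
python3 -m inch '[1,-1,0,0,0,0,0, 1,-2,0,0,0,0,0, 1,-3,0,0,0,0,0, 1,-4,0,0,0,0,0, 1,-4,0,0,0,0,0]'; python3 -c "
from h import *
go(-78,0,34)"
```

```text
clock: 8.0
tool_pos: [0.5431, -0.0851, 0.2141]
orientation: [180.0, -0.6, -147.4]
force: [-18.9, -16.2, 36.8]
opening: 0.0002
gripper_force: 17.6
shift [63.2  0.9  2.7] turn [ 0.04 -0.58  0.29] F [-18.9 -16.2  36.8] fx [-14.7  -0.6] tipz 36.1 t 8.0
```

```bash
python3 -m inch '[1,-1,0,-0.5,0,0,0, 1,-2,0,-0.5,0,0,0, 1,-3,0,-0.5,0,0,0, 1,-3,0,-0.5,0,0,0]'
python3 - <<'E'
from h import *
import cv2
go(-78,0,34)
s=ctrl.snapshot("side"); cv2.imwrite('pics/side3.png',cv2.resize(s['frame'][180:290,240:380,::-1],None,fx=5,fy=5,interpolation=cv2.INTER_CUBIC))
E
```

```text
clock: 8.4
tool_pos: [0.5444, -0.0843, 0.2141]
orientation: [179.9, -0.8, -147.4]
force: [-22.7, -19.8, 34.6]
opening: 0.0006
gripper_force: 17.8
shift [64.7  0.9  3. ] turn [ 0.1  -0.78  0.25] F [-22.7 -19.8  34.6] fx [-13.2  -0.6] tipz 36.1 t 8.4
```

View pics/side3.png

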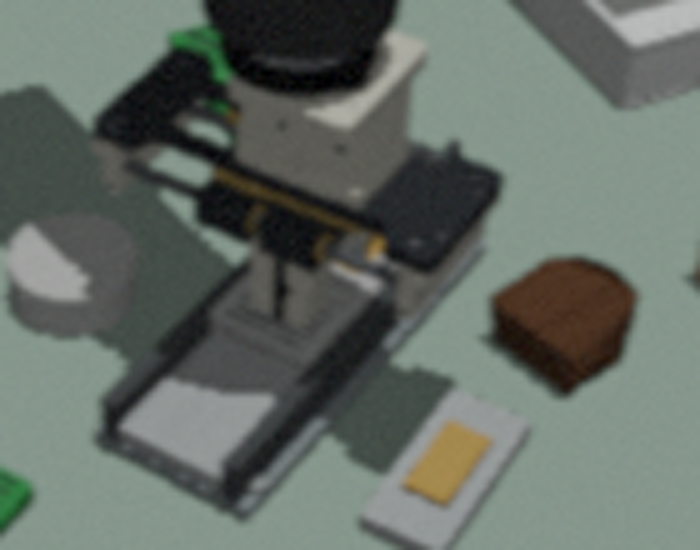

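The slide is home: tool travel has stalled and the horizontal force is up to 30 N. I will unload gradually, taking off forward push and down-press together.

```bash
python3 -m inch '[1,2,0,-0.5,0,0,0, 1,3,0,-1.5,0,0,0, 1,4,0,-3,0,0,0, 1,4,0,-4,0,0,0, 1,4,0,-4,0,0,0]'; python3 -c "
from h import *
go(-78,0,34)"
```

```text
clock: 8.95
tool_pos: [0.5454, -0.083, 0.2168]
orientation: [180.0, -0.1, -147.4]
force: [-4.6, -4.3, 4.1]
opening: 0.0006
gripper_force: 4.1
shift [66.3  0.3  4.9] turn [ 0.01 -0.08  0.28] F [-4.6 -4.3  4.1] fx [-11.7  -0. ] tipz 38.8 t 8.95
```

```bash
python3 -m inch '[1,0.5,0,-1.5,0,0,0, 1,1,0,-3,0,0,0, 1,1,0,-5,0,0,0, 1,1,0,-8,0,0,0, 1,1,0,-12,0,0,0]'; python3 -c "
from h import *
go(-78,0,34)"
```

```text
clock: 9.45
tool_pos: [0.5453, -0.0828, 0.229]
orientation: [-180.0, 0.0, -147.4]
force: [1.2, 0.2, 0.1]
opening: 0.0003
gripper_force: 0.0
shift [66.3  0.2 17. ] turn [-0.01  0.04  0.3 ] F [1.2 0.2 0.1] fx [-11.7   0.1] tipz 51.0 t 9.45
```

Free of contact. I will rise and move aside to check.

```bash
python3 -m inch '[1,0,0,-20,0,0,0, 1,0,0,-60,0,0,0, 1,0,0,-100,0,0,0, 1,0,0,-150,0,0,0, 1,0,20,-190,0,0,0]' && python3 -m inch '[1,-10,40,0,0,0,0, 1,-20,80,0,0,0,0, 1,-30,120,0,0,0,0, 1,-40,160,0,0,0,0, 1,-50,200,0,0,0,0]'
python3 - <<'E'
from h import *
import cv2
for n in("side","top"):
    s=ctrl.snapshot(n)
    for t in("slide_rest","slide_nose","slide","fixture_stop","fixture_lip"): print(n,t,[(fx(d['location']),round(1e3*d['location'][2]),round(d['p'],2)) for d in ctrl.mark_of(s,t) if np.hypot(*fx(d['location']))<110])
    c=s['K']@(s['R']@np.r_[C,.03]+s['t']);u,v=(c[:2]/c[2]).astype(int)
    cv2.imwrite(f'pics/{n}4.png',cv2.resize(s['frame'][v-50:v+50,u-65:u+65,::-1],None,fx=6,fy=6,interpolation=cv2.INTER_CUBIC))
E
```

```text
clock: 9.95
tool_pos: [0.5349, -0.0668, 0.4221]
orientation: [-179.9, 0.1, -147.5]
force: [0.6, 0.7, 0.5]
opening: 0.0004
gripper_force: 0.0
clock: 10.45
tool_pos: [0.4678, 0.1307, 0.4196]
orientation: [180.0, 0.1, -147.4]
force: [-0.6, 0.7, 0.1]
opening: 0.0003
gripper_force: 0.0
side slide_rest [(array([-18.8,  -1. ]), 43, 0.88)]
side slide_nose [(array([77.8, -1.2]), 26, 0.58)]
side slide [(array([19.2, -1.8]), 26, 0.85), (array([-1.1,  0.3]), 3, 0.41)]
side fixture_stop [(array([82.6, -1.5]), 28, 0.83)]
side fixture_lip [(array([39. , -2.7]), 38, 0.65)]
top slide_rest [(array([-21. ,   1.6]), 41, 0.75), (array([-3.2,  3.1]), 1, 0.17)]
top slide_nose [(array([76.1, -4.9]), 31, 0.84)]
top slide [(array([21.4,  2.6]), 30, 0.66)]
top fixture_stop [(array([80.9, -3.1]), 30, 0.88)]
top fixture_lip [(array([41. ,  0.6]), 38, 0.86)]
```

View pics/side4.png

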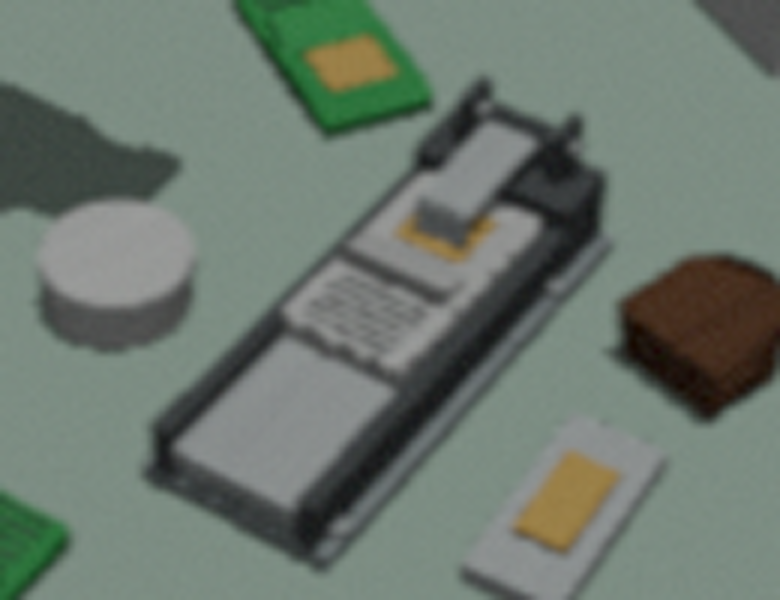

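View pics/top4.png

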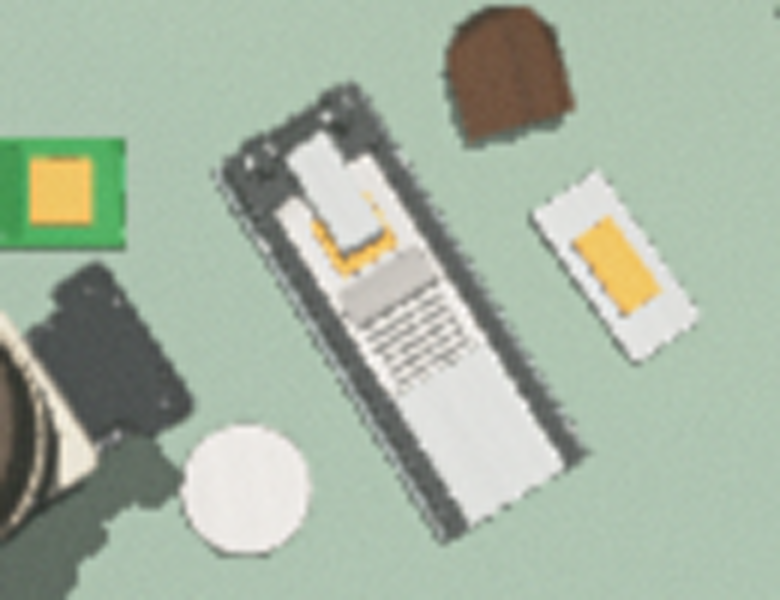

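Both pictures show the slide under the leaf spring. In the top crop its nose is against the dark stop, around (320,185), and the bystanders are undisturbed. I will do one rectified check of the nose-to-stop gap.

Run:
```python
from h import *
import cv2
out=[]
for n in("side","top"):
    s=ctrl.snapshot(n)
    for z in (26,40):
        src=[];dst=[]
        for x,y in((-130,-50),(130,-50),(130,50),(-130,50)):
            c=s['K']@(s['R']@np.r_[C+U*x/1e3+V*y/1e3,z/1e3]+s['t']);src.append(c[:2]/c[2]);dst.append(((x+130)*3,(50-y)*1.4))
        H=cv2.getPerspectiveTransform(np.float32(src),np.float32(dst))
        w=cv2.warpPerspective(s['frame'][:,:,::-1].copy(),H,(780,140),flags=cv2.INTER_CUBIC)
        for x in(-120,-38,2,82): cv2.line(w,((x+130)*3,0),((x+130)*3,12),(0,0,255),1)
        out.append(w)
cv2.imwrite('pics/rect.png',np.vstack(out))
```

```text
(no output)
```

View pics/rect.png

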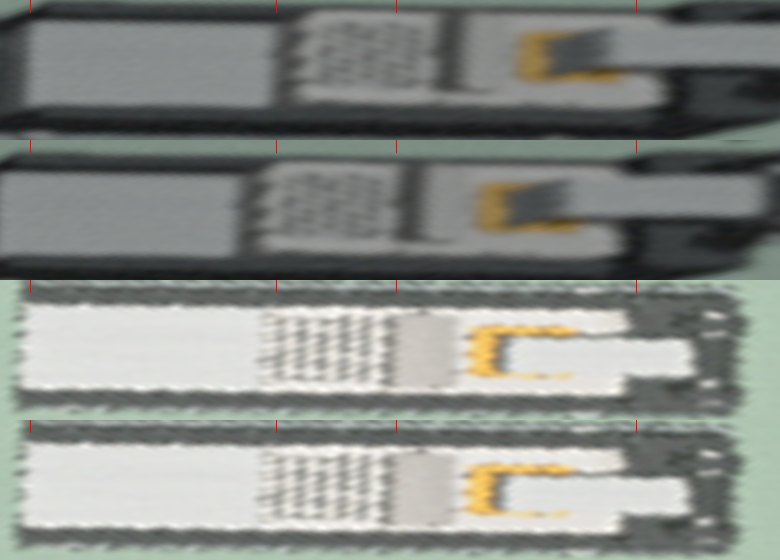

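The rectified views put the slide's rear foot at fixture x ≈ -38 (pixel 277) and the rib foot at ≈ 2 (pixel 397). Those are the home values, and no gap shows at the stop.

```bash
python3 -c "
from plant import ctrl
print(ctrl.close_job())"
```

```text
the job is handed in; nothing more can be done
None
```

The slide is home against the end stop and held under the leaf spring, with the arm clear and the other things undisturbed; I handed the job in at about 10.7 s on the robot's clock, but it returned no verdict.

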